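Clip a fresh pan into the paintbox and tug-test it

ROBOT

A 6-joint arm with a two-finger parallel gripper is mounted at the origin on the work surface. World frame = base frame: x ahead of the robot, y to its left, z up, the work surface at z = 0. Lengths are in m, angles in rad, forces in N, time in s.
With the tool pointing down it reaches from about 0.425 to 0.95 m from the base axis. Payload 14.7 kg.
Tool frame: the origin (TCP) lies midway between the tips of the shut fingers; the grasp point (between the pads) lies 19 mm behind it; z points along the fingers, y is the direction in which the jaws open and shut (so a half turn about z gives the same grasp; the last joint's range is limited). The gripper opens to 85 mm and grips with 20 to 120 N. Pads are 22 mm wide; open, the fingers measure 114 mm over their backs; the gripper's body (76 mm by 85 mm) begins 54 mm behind the grasp point. The pads swing forward as they close: fully open they stand 13 mm farther back than shut.
Start: joints at [1.251, 0.48, 1.596, -0, 1.065, -0.047], TCP at [0.175, 0.626, 0.231] pointing down, gripper open.
Joint ranges: [-2.75, 2.75], [-0.82, 2.05], [0.23, 2.67], [-1.56, 4.7], [0.09, 2.69], [-2.92, 2.92]. Speed limits (rad/s): [1.89, 1.89, 2.39, 3.01, 3.01, 3.01].

INTERFACE

Orientations are given as [roll, pitch, yaw] about the fixed x, y, z axes, in that order (R = Rz(yaw) Ry(pitch) Rx(roll)).
In Python, from plant import telemetry, grab_frame, calibration, r gives the robot as it stands.
- The arm moves only by the tool step_arm, never from a script. Its argument "commands" is a list of rows, each an object with "jaw": the finger opening in cm, from 0 to 8.54; "delta_pos": the shift along the tool's x, y, z in cm, a list of three; "yaw": the turn about the tool's z in rad. In form: [{"jaw": jaw, "delta_pos": [tx, ty, tz], "yaw": yaw}, ...]. A call has 1 to 8 rows; each row is the pose to reach, as a shift and turn from the pose commanded when the call began, along the tool's axes at that moment; what a row does not reach only later rows make up. A row lasts 1/8 s, in which the tool goes at most 62.5 mm and 10.7 degrees, less where a joint would pass 70% of its speed; a pose out of reach is approached as far as the arm can. A call with a gripper value outside its range is refused whole. The fingers move at their own pace and stop on an object; the grip force is fixed at half the most. Time passes only in rows, so rows that repeat a pose let the fingers close. It gives the time, the measured TCP pose, the force and the opening at its end, in the units of the state.
- telemetry.observe(): the state, without advancing time (a new reading comes with each control period).
- grab_frame(name): name is "scene" or "top" or "wrist"; returns the picture (480x640x3 uint8, blue, green, red); there is no depth.
- calibration(name): a dict with "fov_y" (degrees; the focal length in pixels is half the picture's height over the tangent of half this angle, whatever the lens; pixels are square), "cx", "cy" (the principal point, pixels), "rvec" (rotation vector, rad) and "tvec" (3), from world to camera coordinates, as OpenCV has them. Camera axes: x right, y down, z forward; pixel columns grow to the right and rows downward; lengths in m; the calibration is good to about 2 mm. The wrist camera is an equidistant fisheye: a pixel r from the principal point sees the ray r / f radians off the axis. A picture is of the moment at which its call begins: read the wrist's pose just before it. calibration takes no time and is no camera call; for the wrist camera it gives the pose at the moment of the call.
- r.job_done(): hands the job in, once; it reports no verdict.
The state is a dict: "time_s": time; "q": joint angles; "dq": joint speeds; "effort": joint torques, N m; "tool_pos": TCP position; "tcp_rot": TCP orientation; "force": force on the tool from outside, world axes, zero at the start; "torque": the same for the moment, N m; "finger_gap": opening from 0.0 (shut) to 1.0 (fully open).
Only numpy, scipy, OpenCV 4.12 (cv2) and the standard library are available. Lean on these libraries where they do the work, as an engineer would, in place of code of your own. Each camera call takes 0.05 s, during which the arm holds its last target.

TASK

Take the loose full-size paint pan off the cutting mat and press it straight down into the empty bay of the steel paintbox until the spring clips at both its ends have snapped over its foot and it sits fully home on the bay floor; press firmly but do not ram it. Then, gripping it, tug it straight up with a steady pull of about 8 newtons for about a second to confirm that the clips hold it, without dragging it out of them. Let it settle back home and let go; leave the two loose half pans on the mat where they are.

Things in the scene. Friction and masses are not known exactly. Their poses are not given: they have to be found in the camera images.
- pan_mid (a point): centre of the loose full-size paint pan, 10 mm above its underside: an upright white plastic tub of dry paint, 30 mm wide along its x, 52 mm long along its y, 20 mm tall, about 35 g, the same either way round. Grip its plain long sides, 30 mm apart, with the fingertips 8 mm or more above the underside, clear of the bay's lips
- pan: the same pan; origin: middle of its underside. Across the foot of each short end wall runs a half-round bead, 18 mm long in x, 0.5 to 5.5 mm above the underside, standing out 2.5 mm (57 mm over both): the clips snap over these
- bay_seat (a point): middle of the empty bay's floor, where the middle of the pan's underside comes to rest (fully home: pan_mid 10 mm straight above it); its y runs along the rail, as the pan's length must, z up. Pressing in takes a force that grows to about 12 N until the clips jump over the beads and the pan drops to the floor; seated, a pull of 8 N lifts it about 0.7 mm against the clips, and about 16 N drags it out
- bay_open: the empty bay, a fixed steel plate 40 mm by 80 mm; origin under its middle, 1.5 mm below bay_seat. Low lips along both long sides, 33 mm apart, flared outward, 4.5 mm high (fingertips that close against them push down on the bay or catch under the flare, so stay above). At each end (y) a spring clip: rounded noses 53 mm apart at rest, their middles 7.5 mm above the floor, under flared lead-ins 60 mm apart at the top, 17.5 mm above the floor
- clip_strip: the spring-steel strip on the bay's floor that carries both clips (fixed); it stands for both of them together. Their noses are rounded: pulled up, the pan pushes them apart
- clip_left (a joint): spring clip at the bay's +y end: 0 with its nose at rest, grows (m, to 0.004) as it is pushed outward; below 0.001 once it has closed over the pan's bead
- clip_right (a joint): the same for the clip at the bay's -y end
- paintbox: steel paintbox, stuck down on the mat; base 132 mm (x) by 264 mm (y), walls 20 mm high; origin: middle of its underside. Down its middle, along y, a rail of three bays 82 mm apart: two hold pans, one is empty, in any order. On both sides of the rail an open trough 40 mm wide, one with a thin brush. The lid lies open flat beyond (+x): four wells, 112 mm wide, 11 mm high
- half_pan_a_mid (a point): centre of a loose half pan on the mat, 30 mm by 26 mm, 20 mm tall, no beads: not wanted, leave it where it is
- half_pan_b_mid (a point): centre of the other loose half pan, the same
There are look-alikes about, which are no part of the job. Leave any green, pink or turquoise look-alike of the pan alone.

How it is judged:
On the way, in this order (a step that is already met when the one before it is completed fails the run):
1. the pan is snapped in: resting on the floor of the empty bay, under both clips (z of pan_mid in the frame of bay_seat below 0.0105 m and contact force between pan and bay_open_c0 above 0.1 N and horizontal distance between pan_mid and bay_seat below 0.003 m and angle between the y axis of pan_mid and the y axis of bay_seat, either way round below 0.09 rad and angle between the z axis of pan_mid and the z axis of bay_seat, either way round below 0.07 rad and value of joint each of clip_left, clip_right below 0.001 m), for 0.1 s.
2. the gripped pan is tugged upward with about 8 N (5 to 12) for 0.4 s: lifted off the bay floor, hanging on the clips, whose slanting noses press on it with 6 to 17 N in all (about 1.4 times the pull) (z of pan_mid in the frame of bay_seat between 0.0085 and 0.0122 m and horizontal distance between pan_mid and bay_seat below 0.003 m and angle between the y axis of pan_mid and the y axis of bay_seat, either way round below 0.09 rad and angle between the z axis of pan_mid and the z axis of bay_seat, either way round below 0.07 rad and contact force between pan and clip_strip between 6 and 17 N and contact force between pan and bay_open_c0 below 0.3 N and contact force between the fingers and pan above 3 N), for 0.4 s.
At the end, for the whole second after the job is handed in: the pan is at rest in the bay that was empty, fully home (pan_mid 10 mm, at most 10.8 mm, above bay_seat and within 3 mm of straight above it), lengthways with the rail and level within about 4 to 5 degrees, both clips closed over its foot (within 1 mm) (z of pan_mid in the frame of bay_seat below 0.0108 m and horizontal distance between pan_mid and bay_seat below 0.003 m and angle between the y axis of pan_mid and the y axis of bay_seat, either way round below 0.09 rad and angle between the z axis of pan_mid and the z axis of bay_seat, either way round below 0.07 rad and value of joint each of clip_left, clip_right below 0.001 m and linear speed of pan below 0.01 m/s); the robot touches nothing.
It fails at once if the pan, once caught under the clips, is dragged back out between them (z of pan_mid in the frame of bay_seat between 0.0117 and 0.0135 m and horizontal distance between pan_mid and bay_seat below 0.004 m and value of joint each of clip_left, clip_right above 0.0008 m and velocity of joint each of clip_left, clip_right above 0.0005 m/s).
It fails at once if the pan is rammed against the bay with more than 70 N (contact force between pan and bay_open_c0 above 70 N).
It fails at once if a half pan is moved by more than 15 mm (distance of any of half_pan_a_mid, half_pan_b_mid from where it was at the start of the episode above 0.015 m).
It also fails if it takes over 64 s, if anything falls off the work surface, if the arm or the gripper's body presses on something with over 40 N, if the wrist force passes 120 N, or if a joint passes its speed limit or range.

## Working session

There is one attempt and no reset: what is moved stays moved. The work goes in short steps, Python scripts to look and compute and a tool call to move; the robot and the scene stay as the last step left them, time stands still between calls to the robot, and variables do not carry over. Pictures are saved under pics/ and viewed, and the job is handed in when it is done.

Besides the shell and the picture viewer there is one more tool, called by a JSON object that holds its "fn" and its "kwargs". step_arm: Moves the arm, as the interface text tells. Its arguments: {"type":"object","properties":{"commands":{"type":"array"}},"required":["commands"]}

```bash
ls; mkdir -p pics; python3 - <<'E'
from plant import telemetry, grab_frame, calibration, r
import cv2
print(telemetry.observe())
for n in ("scene","top","wrist"):
    print(n,calibration(n)); cv2.imwrite(f"pics/{n}0.png",grab_frame(n))
E
```

```text
pics
{'time_s': 0.0, 'q': array([ 1.25140703e+00,  4.80825991e-01,  1.59686493e+00,  2.54126738e-05,
        1.06508388e+00, -4.66267559e-02]), 'dq': array([-1.37815006e-03,  4.18753134e-04,  5.10565324e-06,  5.69507134e-04,
       -1.55646415e-03,  4.08625317e-05]), 'effort': array([ 7.71026214e-03, -9.50641966e+01, -4.30212414e+01,  3.30242810e-04,
        1.17585572e-02,  8.42670693e-05]), 'tool_pos': array([0.17496774, 0.62559133, 0.23067951]), 'tcp_rot': array([-3.14041283e+00, -7.72926001e-05,  2.86881774e+00]), 'force': array([ 0.09517817, -0.41385777,  0.08794947]), 'torque': array([ 0.03626136,  0.0602675 , -0.05068932]), 'finger_gap': 1.0013883642653032}
scene {'fov_y': 48.718404109476666, 'cx': 323.633893297995, 'cy': 241.34009639240566, 'rvec': array([ 1.91860451,  1.77521424, -0.58835954]), 'tvec': array([-0.18663788, -0.31708939,  1.28924283])}
top {'fov_y': 43.00473785519874, 'cx': 310.4113387084294, 'cy': 229.44076493605004, 'rvec': array([ 2.16482973, -2.17019707,  0.12035962]), 'tvec': array([0.17214519, 0.44226504, 1.20614469])}
wrist {'fov_y': 65.70646984690485, 'cx': 318.0233151481067, 'cy': 238.1867554599572, 'rvec': array([-2.32869491, -1.76542394, -0.23157309]), 'tvec': array([-0.65031578, -0.03344578,  0.37859083])}
```

View pics/scene0.png

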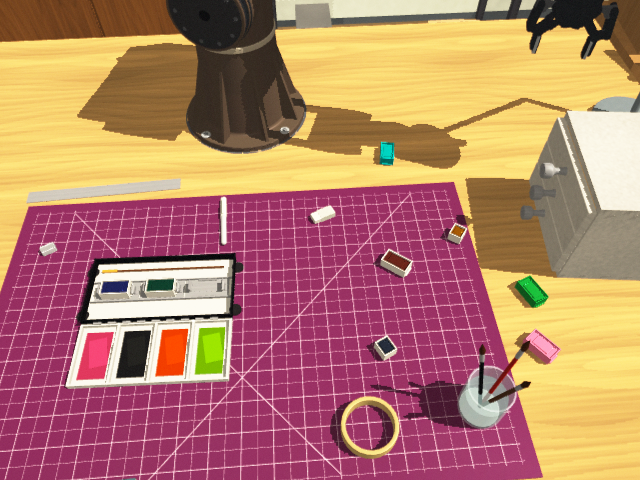

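View pics/top0.png

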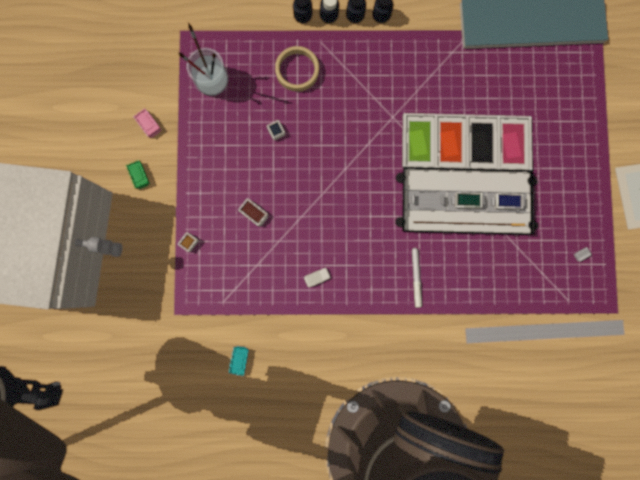

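View pics/wrist0.png

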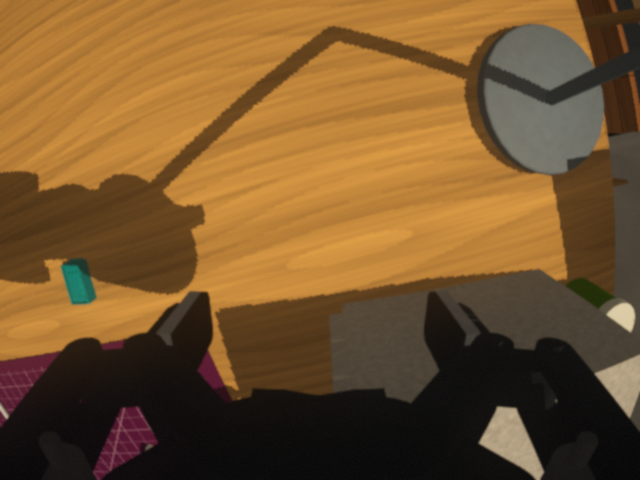

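```bash
cat > h.py <<'E'
import numpy as np, cv2
from plant import telemetry, grab_frame, calibration, r
def K(c):
    f=240/np.tan(np.radians(c['fov_y'])/2); return np.array([[f,0,c['cx']],[0,f,c['cy']],[0,0,1.]])
def ray(c,uv,fish=False):
    uv=np.atleast_2d(np.asarray(uv,float)); k=K(c); R=cv2.Rodrigues(np.asarray(c['rvec']))[0]
    if fish:
        d=(uv-[c['cx'],c['cy']])/k[0,0]; th=np.linalg.norm(d,axis=1,keepdims=True)
        v=np.hstack([d/np.maximum(th,1e-9)*np.sin(th),np.cos(th)])
    else:
        v=np.hstack([(uv-[c['cx'],c['cy']])/k[0,0],np.ones((len(uv),1))])
    return -R.T@np.asarray(c['tvec']).ravel(), v@R
def onz(c,uv,z,fish=False):
    o,d=ray(c,uv,fish); return o+d*((z-o[2])/d[:,2])[:,None]
def proj(c,P,fish=False):
    P=np.atleast_2d(np.asarray(P,float)); R=cv2.Rodrigues(np.asarray(c['rvec']))[0]; X=P@R.T+np.asarray(c['tvec']).ravel()
    f=K(c)[0,0]
    if fish:
        rr=np.hypot(X[:,0],X[:,1]); th=np.arctan2(rr,X[:,2]); return X[:,:2]/rr[:,None]*th[:,None]*f+[c['cx'],c['cy']]
    return X[:,:2]/X[:,2:]*f+[c['cx'],c['cy']]
def tri(c1,p1,c2,p2):
    (o1,d1),(o2,d2)=ray(c1,p1),ray(c2,p2); d1=d1[0]/np.linalg.norm(d1);d2=d2[0]/np.linalg.norm(d2)
    A=np.c_[d1,-d2]; s=np.linalg.lstsq(A,o2-o1,rcond=None)[0]; a=o1+d1*s[0]; b=o2+d2*s[1]; return (a+b)/2,np.linalg.norm(a-b)
E
python3 - <<'E'
from h import *
ct,cs=calibration("top"),calibration("scene")
print("pan",tri(ct,(253,212),cs,(396,262)))
for p in [(253,212),(277,130),(188,242),(430,201),(469,200),(510,201),(404,176),(533,176),(404,232),(533,232),(110,190),(70,305)]: print(p,onz(ct,p,.02)[0].round(4))
print("oven corner",tri(ct,(73,172),cs,(567,115)))
print(tri(ct,(0,165),cs,(640,112)), "mat", tri(ct,(180,31),cs,(540,475)))
t=cv2.imread("pics/top0.png"); s=cv2.imread("pics/scene0.png")
a=cv2.resize(t[160:260,160:300],None,fx=5,fy=5,interpolation=cv2.INTER_CUBIC)
b=cv2.resize(t[160:245,395:545],None,fx=5,fy=5,interpolation=cv2.INTER_CUBIC)
cv2.imwrite("pics/a.png",a);cv2.imwrite("pics/b.png",b)
cv2.imwrite("pics/c.png",cv2.resize(s[250:330,75:245],None,fx=4.5,fy=4.5,interpolation=cv2.INTER_CUBIC))
E
```

```text
pan (array([0.47946113, 0.28783133, 0.01636329]), np.float64(5.128459836770482e-06))
(253, 212) [0.479  0.2875 0.02  ]
(277, 130) [0.6493 0.2393 0.02  ]
(188, 242) [0.4181 0.4182 0.02  ]
(430, 201) [ 0.5008 -0.0726  0.02  ]
(469, 200) [ 0.5026 -0.1521  0.02  ]
(510, 201) [ 0.5004 -0.2357  0.02  ]
(404, 176) [ 0.5526 -0.0206  0.02  ]
(533, 176) [ 0.552  -0.2847  0.02  ]
(404, 232) [ 0.4374 -0.0184  0.02  ]
(533, 232) [ 0.4368 -0.2799  0.02  ]
(110, 190) [0.5248 0.579  0.02  ]
(70, 305) [0.2925 0.6511 0.02  ]
oven corner (array([0.4859997 , 0.50398199, 0.36518954]), np.float64(0.03173753709933202))
(array([0.49334687, 0.60504735, 0.371453  ]), np.float64(0.03669989847915132)) mat (array([0.86873409, 0.44531789, 0.00427764]), np.float64(0.0031063002913002953))
```

View pics/a.png

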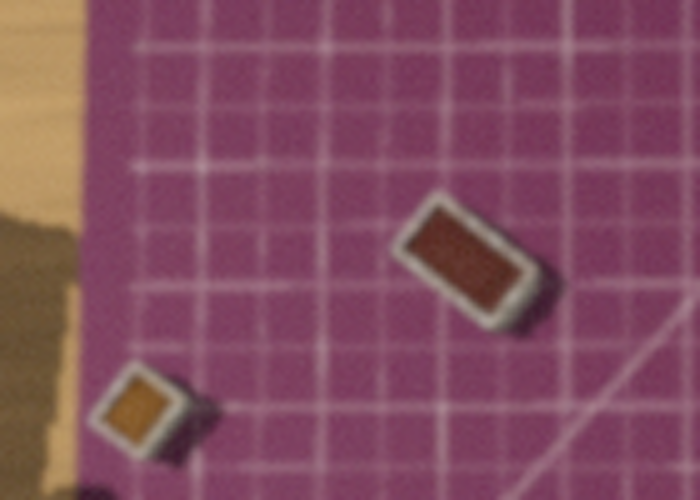

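View pics/b.png

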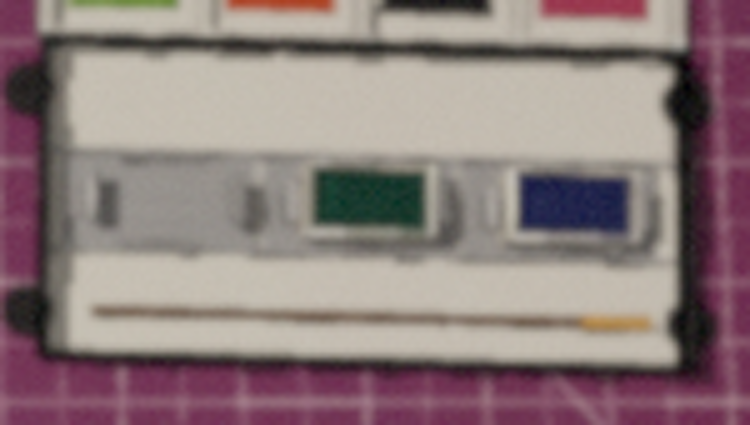

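View pics/c.png

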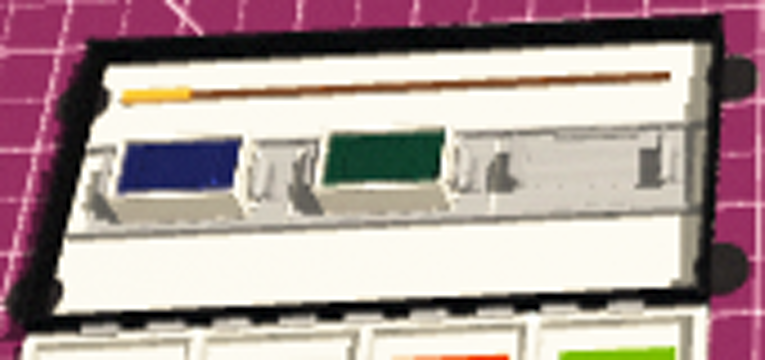

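```bash
cat >> h.py <<'E'
from scipy.spatial.transform import Rotation as Ro
def delta(target, yaw=None, st=None):
    st=st or telemetry.observe(); R=Ro.from_euler('xyz',st['tcp_rot'])
    d=R.inv().apply(np.asarray(target)-st['tool_pos'])*100
    print("t",round(st['time_s'],2),"tcp",st['tool_pos'].round(4),"rot",st['tcp_rot'].round(4),"F",st['force'].round(2),"gap",round(st['finger_gap'],3)); print("delta_cm",d.round(3), "yaw", None if yaw is None else round(-((yaw-st['tcp_rot'][2]+np.pi/2)%np.pi-np.pi/2),4))
def quad(img,roi,maskf):
    x0,y0,x1,y1=roi; m=maskf(img[y0:y1,x0:x1]).astype(np.uint8)
    cs,_=cv2.findContours(m,cv2.RETR_EXTERNAL,cv2.CHAIN_APPROX_NONE); c=max(cs,key=cv2.contourArea); rc=cv2.minAreaRect(c)
    return cv2.boxPoints(rc)+[x0,y0], rc, c.reshape(-1,2)+[x0,y0]
E
python3 - <<'E'
from h import *
ct,cs=calibration("top"),calibration("scene")
t=cv2.imread("pics/top0.png")
def notmat(i):
    h=cv2.cvtColor(i,cv2.COLOR_BGR2HSV).astype(int); return ((h[...,1]<70)&(h[...,2]>120))|((h[...,0]<12)&(h[...,2]<140)&(h[...,1]>90))
b,rc,c=quad(t,(232,190,275,235),notmat)
print(b,rc)
w=onz(ct,b,.021); print(w.round(4), w.mean(0))
for i in range(4): 
    e=w[(i+1)%4]-w[i]; print(np.linalg.norm(e), np.degrees(np.arctan2(e[1],e[0])))
print(onz(ct,[(73,172),(70,305),(50,305),(120,245),(0,165)],.365).round(3))
delta((0.13,0.46,0.231))
E
```

```text
[[236.27585983 209.3103466 ]
 [247.08620453 196.53448296]
 [268.02069092 214.24827766]
 [257.21034622 227.0241394 ]] ((20.14827537536621, 21.779312133789062), (27.423187255859375, 16.735776901245117), 40.23635482788086)
[[0.4844 0.3214 0.021 ]
 [0.5106 0.2997 0.021 ]
 [0.4742 0.2569 0.021 ]
 [0.4481 0.2787 0.021 ]] [0.47932281 0.28915964 0.021     ]
0.03401240706929133 -39.65865755258021
0.05616980931159543 -130.4408182681166
0.03390748577768505 140.1208221251258
0.056037978136727874 49.66488339021144
[[0.491 0.521 0.365]
 [0.298 0.517 0.365]
 [0.298 0.546 0.365]
 [0.384 0.448 0.365]
 [0.502 0.628 0.365]]
t 0.15 tcp [0.175  0.6257 0.2308] rot [-3.1407e+00 -1.0000e-04  2.8688e+00] F [-0.15  0.07  0.46] gap 0.996
delta_cm [-1.3000e-01 -1.7169e+01 -3.0000e-03] yaw None
```

```bash
python3 - <<'E'
from h import *
for p in [(0.13,0.46,.231),(0.25,.37,.231),(0.479,.289,.231)]: delta(p,0.873)
E
```

```text
t 0.15 tcp [0.175  0.6257 0.2308] rot [-3.1407e+00 -1.0000e-04  2.8688e+00] F [-0.15  0.07  0.46] gap 0.996
delta_cm [-1.3000e-01 -1.7169e+01 -3.0000e-03] yaw -1.1458
t 0.15 tcp [0.175  0.6257 0.2308] rot [-3.1407e+00 -1.0000e-04  2.8688e+00] F [-0.15  0.07  0.46] gap 0.996
delta_cm [-1.4111e+01 -2.2604e+01  1.0000e-03] yaw -1.1458
t 0.15 tcp [0.175  0.6257 0.2308] rot [-3.1407e+00 -1.0000e-04  2.8688e+00] F [-0.15  0.07  0.46] gap 0.996
delta_cm [-3.8347e+01 -2.4235e+01  1.0000e-03] yaw -1.1458
```

{"fn": "step_arm", "kwargs": {"commands": [{"jaw": 8.5, "delta_pos": [0, -5, 0], "yaw": 0.15}, {"jaw": 8.5, "delta_pos": [0, -10, 0], "yaw": 0.3}, {"jaw": 8.5, "delta_pos": [0, -14, 0], "yaw": 0.45}, {"jaw": 8.5, "delta_pos": [-1, -17, 0], "yaw": 0.6}, {"jaw": 8.5, "delta_pos": [-5, -19, 0], "yaw": 0.75}, {"jaw": 8.5, "delta_pos": [-9.5, -21, 0], "yaw": 0.9}, {"jaw": 8.5, "delta_pos": [-14, -22.6, 0], "yaw": 1.05}, {"jaw": 8.5, "delta_pos": [-19, -23, 0], "yaw": 1.2}]}}

```text
time_s: 1.15
tool_pos: [0.2968, 0.3519, 0.2314]
tcp_rot: [-3.141, 0.0, 1.664]
force: [0.0, 1.3, -0.1]
finger_gap: 0.992
```

```bash
python3 - <<'E'
from h import *
st=telemetry.observe(); print(st['q'].round(3)); delta((0.479,.289,.2),0.873)
print(0.873-st['tcp_rot'][2])
E
```

```text
[0.804 0.215 2.014 0.    0.913 0.711]
t 1.15 tcp [0.2968 0.3519 0.2314] rot [-3.1414e+00  1.0000e-04  1.6641e+00] F [ 0.02  1.31 -0.12] gap 0.992
delta_cm [-7.96  17.555  3.137] yaw 0.7911
-0.7910504636722904
```

{"fn": "step_arm", "kwargs": {"commands": [{"jaw": 8.5, "delta_pos": [-1.6, 3.5, 0.5], "yaw": 0.16}, {"jaw": 8.5, "delta_pos": [-3.2, 7, 1], "yaw": 0.32}, {"jaw": 8.5, "delta_pos": [-4.8, 10.5, 1.5], "yaw": 0.48}, {"jaw": 8.5, "delta_pos": [-6.4, 14, 2], "yaw": 0.64}, {"jaw": 8.5, "delta_pos": [-8, 17.5, 3], "yaw": 0.79}, {"jaw": 8.5, "delta_pos": [-8, 17.5, 3], "yaw": 0.79}, {"jaw": 8.5, "delta_pos": [-8, 17.5, 3], "yaw": 0.79}]}}

```text
time_s: 2.02
tool_pos: [0.4775, 0.2906, 0.201]
tcp_rot: [-3.141, 0.001, 0.88]
force: [0.2, -0.1, 0.4]
finger_gap: 0.993
```

```bash
python3 - <<'E'
from h import *
delta((0.479,.289,.2),0.873)
c=calibration("wrist"); im=grab_frame("wrist"); cv2.imwrite("pics/w1.png",im); import json
np.save("w1.npy",np.r_[c['rvec'],c['tvec']])
z=.021
print(proj(c,[(0.479,.289,.021)],True))
R=cv2.Rodrigues(c['rvec'])[0]; print("cam",-R.T@c['tvec'])
E
```

```text
t 2.02 tcp [0.4775 0.2906 0.201 ] rot [-3.1411e+00  9.0000e-04  8.7970e-01] F [ 0.21 -0.12  0.42] gap 0.993
delta_cm [-0.029  0.219  0.103] yaw 0.0067
[[320.88534656 216.48410475]]
cam [0.51935733 0.34214798 0.34353404]
```

View pics/w1.png

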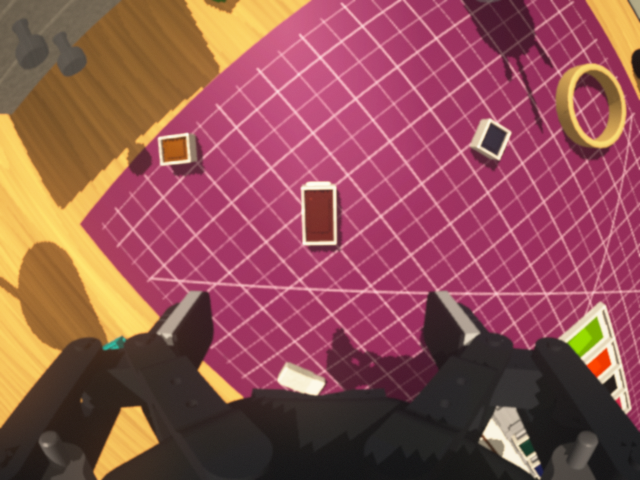

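```bash
python3 - <<'E'
from h import *
c=calibration("wrist"); v=np.load("w1.npy"); c['rvec'],c['tvec']=v[:3],v[3:]
im=cv2.imread("pics/w1.png")
def red(i):
    h=cv2.cvtColor(i,cv2.COLOR_BGR2HSV).astype(int); return ((h[...,0]<12)|(h[...,0]>174))&(h[...,2]<150)&(h[...,1]>90)
def both(i):
    h=cv2.cvtColor(i,cv2.COLOR_BGR2HSV).astype(int); return red(i)|((h[...,1]<60)&(h[...,2]>120))
for f,z in ((red,.0185),(both,.022)):
    b,rc,_=quad(im,(290,170,350,260),f); w=onz(c,b,z,True); print(rc,b.round(1).tolist()); print(w.mean(0).round(4))
    for i in range(2):
        e=w[i+1]-w[i]; print(np.linalg.norm(e).round(4),np.degrees(np.arctan2(e[1],e[0])).round(1))
ct,cs=calibration("top"),calibration("scene")
# mat height: half-pan/others skip; mat corners
cv2.imwrite("pics/w1p.png",cv2.resize(im[165:270,270:370],None,fx=5,fy=5,interpolation=cv2.INTER_CUBIC))
E
```

```text
((28.5, 45.0), (50.0, 27.0), 90.0) [[305.0, 190.0], [332.0, 190.0], [332.0, 240.0], [305.0, 240.0]]
[0.4777 0.2908 0.0185]
0.0238 -39.6
0.0456 -129.2
((28.0, 43.0), (62.0, 34.0), 90.0) [[301.0, 182.0], [335.0, 182.0], [335.0, 244.0], [301.0, 244.0]]
[0.4789 0.2929 0.022 ]
0.0295 -39.6
0.0559 -129.1
```

View pics/w1p.png

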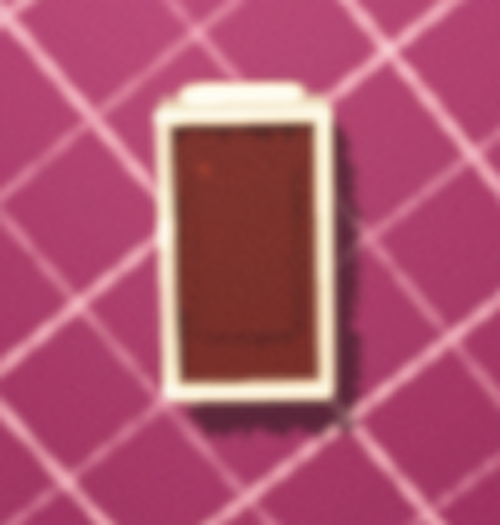

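```bash
python3 - <<'E'
from h import *
c=calibration("wrist"); v=np.load("w1.npy"); c['rvec'],c['tvec']=v[:3],v[3:]
b=np.array([(157,100),(332,100),(335,400),(165,400)])/5.+[270,165]-.4
for z in (.020,.022,.0235):
    w=onz(c,b,z,True); print(z,w.mean(0).round(4),[ (np.linalg.norm(w[(i+1)%4]-w[i]).round(4),np.degrees(np.arctan2(*(w[(i+1)%4]-w[i])[1::-1])).round(1)) for i in range(4)])
ct,cs=calibration("top"),calibration("scene")
st=telemetry.observe()
print("chk",proj(ct,[st['tool_pos']]),proj(cs,[st['tool_pos']]))
delta((0.478,.290,.06),np.radians(50.4))
E
```

```text
0.02 [0.4784 0.2909 0.02  ] [(np.float64(0.0306), np.float64(-39.6)), (np.float64(0.0545), np.float64(-128.5)), (np.float64(0.0308), np.float64(140.3)), (np.float64(0.0545), np.float64(51.3))]
0.022 [0.4787 0.2912 0.022 ] [(np.float64(0.0304), np.float64(-39.6)), (np.float64(0.0542), np.float64(-128.5)), (np.float64(0.0306), np.float64(140.3)), (np.float64(0.0542), np.float64(51.3))]
0.0235 [0.4789 0.2914 0.0235] [(np.float64(0.0303), np.float64(-39.6)), (np.float64(0.054), np.float64(-128.5)), (np.float64(0.0305), np.float64(140.3)), (np.float64(0.0539), np.float64(51.3))]
chk [[241.55714403 198.74378629]] [[409.93734783 196.27169121]]
t 2.08 tcp [0.4773 0.2909 0.2013] rot [-3.1412e+00  5.0000e-04  8.8030e-01] F [ 0.07  0.34 -0.86] gap 0.996
delta_cm [-0.017  0.118 14.129] yaw 0.0006
```

{"fn": "step_arm", "kwargs": {"commands": [{"jaw": 8.5, "delta_pos": [0, 0.1, 5], "yaw": 0}, {"jaw": 8.5, "delta_pos": [0, 0.1, 10], "yaw": 0}, {"jaw": 7, "delta_pos": [0, 0.1, 14], "yaw": 0}, {"jaw": 6, "delta_pos": [0, 0.1, 17], "yaw": 0}, {"jaw": 5.5, "delta_pos": [0, 0.1, 18.5], "yaw": 0}, {"jaw": 5, "delta_pos": [0, 0.1, 18.9], "yaw": 0}, {"jaw": 5, "delta_pos": [0, 0.1, 18.9], "yaw": 0}]}}

```text
time_s: 2.95
tool_pos: [0.4792, 0.2906, 0.0131]
tcp_rot: [3.141, -0.001, 0.879]
force: [0.6, 0.3, -0.6]
finger_gap: 0.585
```

```bash
python3 - <<'E'
from h import *
delta((0.4784,.291,.0115),np.radians(50.4))
im=grab_frame("wrist"); cv2.imwrite("pics/w2.png",im)
s=grab_frame("scene"); cv2.imwrite("pics/s2.png",cv2.resize(s[180:330,300:500],None,fx=4,fy=4,interpolation=cv2.INTER_CUBIC))
E
```

```text
t 2.95 tcp [0.4792 0.2906 0.0131] rot [ 3.1412e+00 -9.0000e-04  8.7930e-01] F [ 0.63  0.29 -0.64] gap 0.585
delta_cm [-0.015 -0.087  0.159] yaw -0.0004
```

View pics/w2.png

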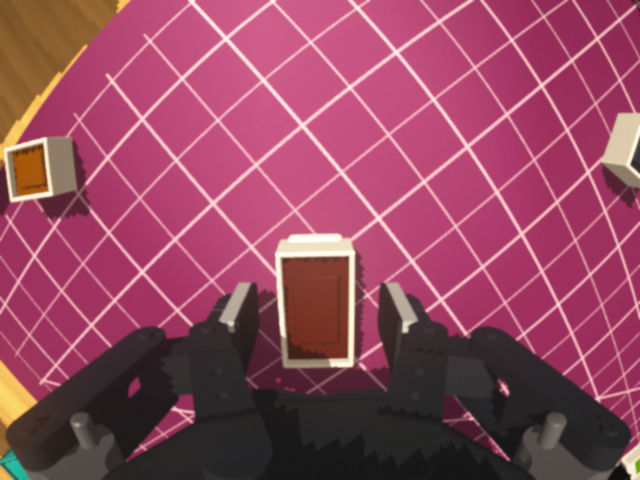

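View pics/s2.png

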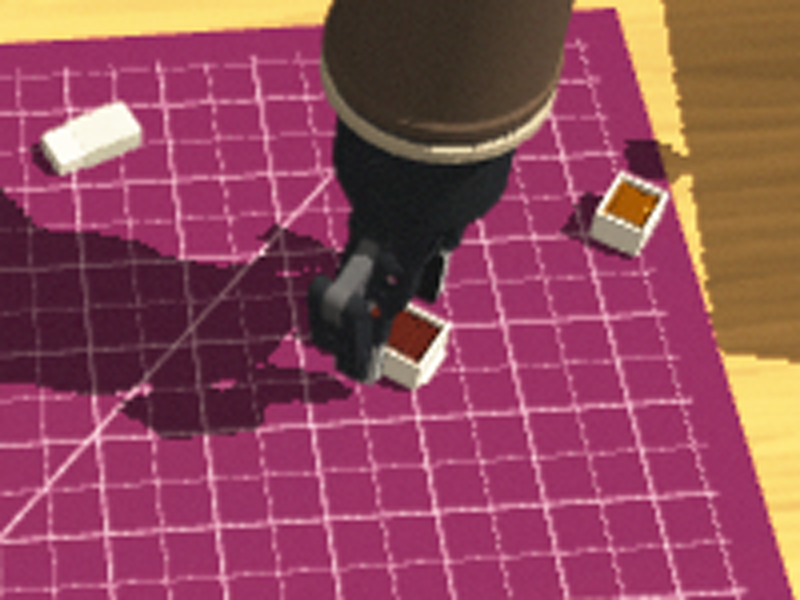

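{"fn": "step_arm", "kwargs": {"commands": [{"jaw": 4.5, "delta_pos": [0, -0.05, 0.1], "yaw": 0}, {"jaw": 3.5, "delta_pos": [0, -0.05, 0.1], "yaw": 0}, {"jaw": 2.5, "delta_pos": [0, -0.05, 0.1], "yaw": 0}, {"jaw": 2.0, "delta_pos": [0, -0.05, 0.1], "yaw": 0}, {"jaw": 2.0, "delta_pos": [0, -0.05, 0.1], "yaw": 0}, {"jaw": 2.0, "delta_pos": [0, -0.05, 0.1], "yaw": 0}, {"jaw": 2.0, "delta_pos": [0, -0.05, 0.1], "yaw": 0}, {"jaw": 2.0, "delta_pos": [0, -0.05, 0.1], "yaw": 0}]}}

```text
time_s: 4.05
tool_pos: [0.4787, 0.2905, 0.0119]
tcp_rot: [3.141, -0.0, 0.879]
force: [-3.0, -1.4, 10.3]
finger_gap: 0.333
```

```bash
python3 - <<'E'
from h import *
delta((0.4784,.291,.0115),np.radians(50.4))
c=calibration("wrist")
im=grab_frame("wrist"); cv2.imwrite("pics/w3.png",im); np.save("w3.npy",np.r_[c['rvec'],c['tvec']])
E
```

```text
t 4.05 tcp [0.4787 0.2905 0.0119] rot [ 3.1414e+00 -4.0000e-04  8.7880e-01] F [-2.95 -1.37 10.29] gap 0.333
delta_cm [ 0.02  -0.05   0.041] yaw -0.0008
```

View pics/w3.png

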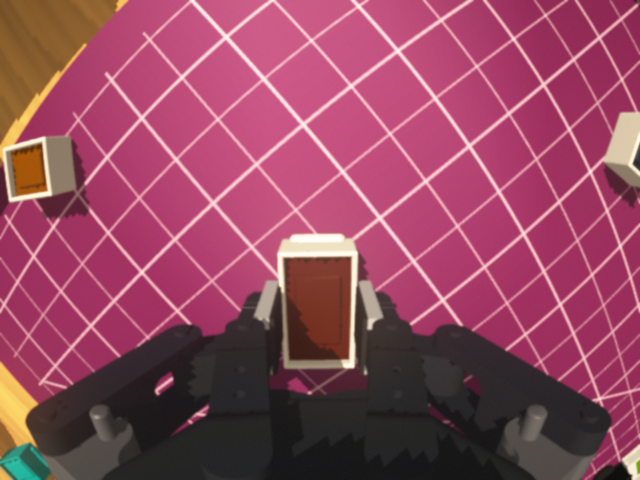

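{"fn": "step_arm", "kwargs": {"commands": [{"jaw": 2.0, "delta_pos": [0, 0, -1], "yaw": 0}, {"jaw": 2.0, "delta_pos": [0, 0, -3], "yaw": 0}, {"jaw": 2.0, "delta_pos": [0, 0, -6], "yaw": 0}, {"jaw": 2.0, "delta_pos": [0, 0, -10], "yaw": 0}, {"jaw": 2.0, "delta_pos": [0, 0, -14], "yaw": 0}, {"jaw": 2.0, "delta_pos": [0, 0, -16], "yaw": 0}, {"jaw": 2.0, "delta_pos": [0, 0, -16], "yaw": 0}]}}

```text
time_s: 4.97
tool_pos: [0.4794, 0.2909, 0.1733]
tcp_rot: [3.14, -0.003, 0.879]
force: [-0.1, 0.5, -1.2]
finger_gap: 0.332
```

```bash
python3 - <<'E'
from h import *
delta((0.50,-.13,.172),np.pi/2)
c=calibration("wrist")
im=grab_frame("wrist"); cv2.imwrite("pics/w4.png",im)
E
```

```text
t 4.97 tcp [0.4794 0.2909 0.1733] rot [ 3.1403 -0.0032  0.8788] F [-0.12  0.45 -1.22] gap 0.332
delta_cm [-31.093  28.448   0.068] yaw -0.692
```

View pics/w4.png

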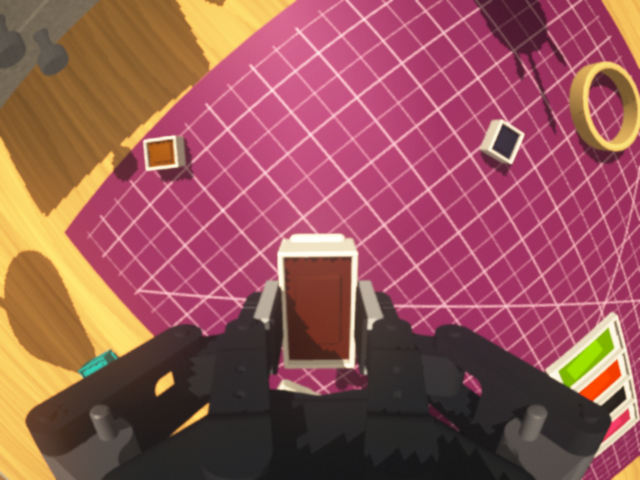

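Pan is held squarely (centre about (318,310)). Carry it over the box.

{"fn": "step_arm", "kwargs": {"commands": [{"jaw": 2.0, "delta_pos": [-3.9, 3.6, 0], "yaw": -0.1}, {"jaw": 2.0, "delta_pos": [-7.8, 7.2, 0], "yaw": -0.2}, {"jaw": 2.0, "delta_pos": [-11.7, 10.8, 0], "yaw": -0.3}, {"jaw": 2.0, "delta_pos": [-15.6, 14.4, 0], "yaw": -0.4}, {"jaw": 2.0, "delta_pos": [-19.5, 18, 0], "yaw": -0.5}, {"jaw": 2.0, "delta_pos": [-23.4, 21.6, 0], "yaw": -0.6}, {"jaw": 2.0, "delta_pos": [-27.3, 25.2, 0], "yaw": -0.692}, {"jaw": 2.0, "delta_pos": [-31.1, 28.4, 0], "yaw": -0.692}]}}

```text
time_s: 6.02
tool_pos: [0.498, -0.1319, 0.1702]
tcp_rot: [-3.14, -0.001, 1.572]
force: [0.4, -0.3, -0.1]
finger_gap: 0.331
```

{"fn": "step_arm", "kwargs": {"commands": [{"jaw": 2.0, "delta_pos": [0, 0, 0], "yaw": 0}, {"jaw": 2.0, "delta_pos": [0, 0, 0], "yaw": 0}, {"jaw": 2.0, "delta_pos": [0, 0, 0], "yaw": 0}]}}

```text
time_s: 6.4
tool_pos: [0.4984, -0.1291, 0.1709]
tcp_rot: [-3.141, -0.0, 1.572]
force: [-0.2, 0.9, -1.3]
finger_gap: 0.332
```

```bash
python3 - <<'E'
from h import *
delta((0.50,-.13,.172),np.pi/2)
c=calibration("wrist")
im=grab_frame("wrist"); cv2.imwrite("pics/w5.png",im); np.save("w5.npy",np.r_[c['rvec'],c['tvec']])
E
```

```text
t 6.4 tcp [ 0.4984 -0.1291  0.1709] rot [-3.1407e+00 -4.0000e-04  1.5719e+00] F [-0.16  0.92 -1.27] gap 0.332
delta_cm [-0.09   0.159 -0.111] yaw 0.0011
```

View pics/w5.png

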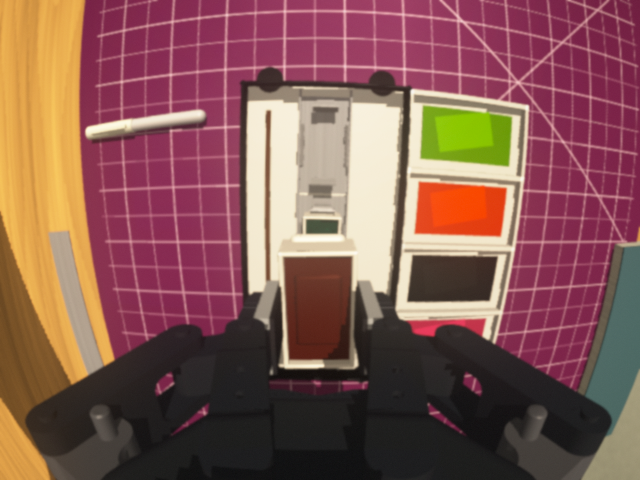

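```bash
python3 - <<'E'
from h import *
im=cv2.imread("pics/w5.png")
g=cv2.resize(im[75:245,265:385],None,fx=3.5*1.0,fy=3.5,interpolation=cv2.INTER_CUBIC); print(g.shape)
g=cv2.convertScaleAbs(g,alpha=1.6,beta=-120)
cv2.imwrite("pics/w5b.png",g)
E
```

```text
(595, 420, 3)
```

View pics/w5b.png

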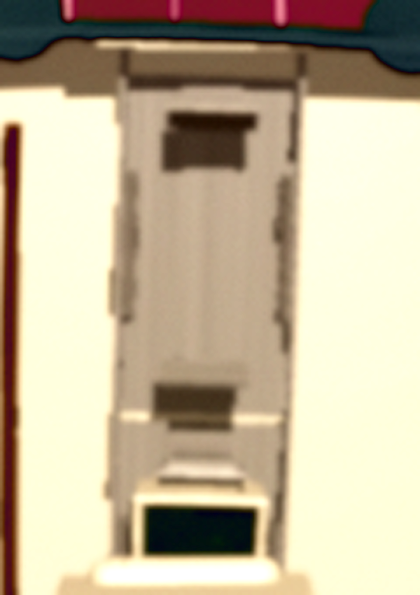

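{"fn": "step_arm", "kwargs": {"commands": [{"jaw": 2.0, "delta_pos": [1.5, 0.1, -1], "yaw": 0}, {"jaw": 2.0, "delta_pos": [3, 0.1, -2], "yaw": 0}, {"jaw": 2.0, "delta_pos": [4, 0.1, -3], "yaw": 0}, {"jaw": 2.0, "delta_pos": [4, 0.1, -3], "yaw": 0}, {"jaw": 2.0, "delta_pos": [4, 0.1, -3], "yaw": 0}]}}

```text
time_s: 7.08
tool_pos: [0.4997, -0.0902, 0.2013]
tcp_rot: [3.141, 0.0, 1.571]
force: [-0.1, 0.5, -1.0]
finger_gap: 0.329
```

```bash
python3 - <<'E'
from h import *
delta((0.50,-.07,.172),np.pi/2)
c=calibration("wrist")
im=grab_frame("wrist"); cv2.imwrite("pics/w6.png",im); np.save("w6.npy",np.r_[c['rvec'],c['tvec']])
g=cv2.resize(im[110:260,250:390],None,fx=4,fy=4,interpolation=cv2.INTER_CUBIC)
g=cv2.convertScaleAbs(g,alpha=1.6,beta=-120)
cv2.imwrite("pics/w6b.png",g)
E
```

```text
t 7.08 tcp [ 0.4997 -0.0902  0.2013] rot [3.1415e+00 2.0000e-04 1.5712e+00] F [-0.11  0.55 -0.98] gap 0.329
delta_cm [2.019 0.032 2.931] yaw 0.0004
```

View pics/w6.png

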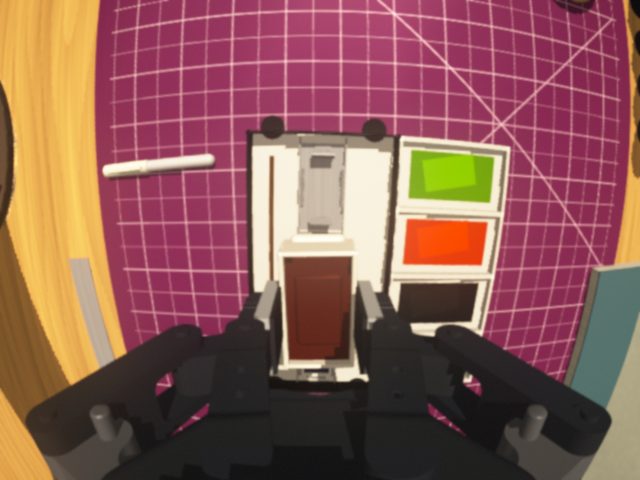

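View pics/w6b.png

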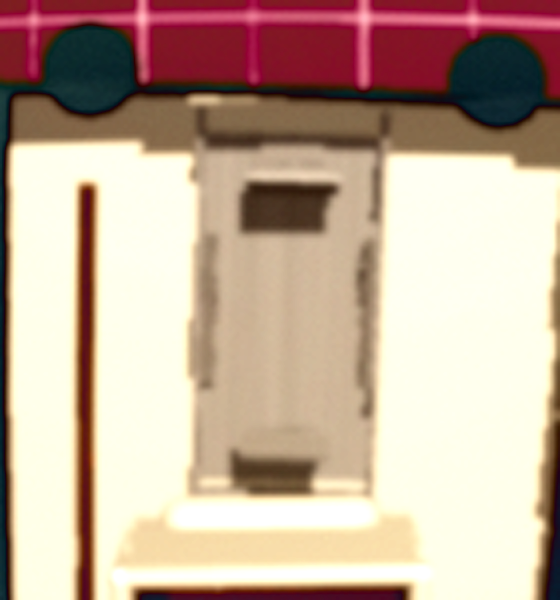

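```bash
python3 - <<'E'
from h import *
c=calibration("wrist"); v=np.load("w6.npy"); c['rvec'],c['tvec']=v[:3],v[3:]
f=lambda L:np.array(L,float)/4+[250,110]-.375
pts=dict(TL=(200,140),TR=(383,140),BL=(192,486),BR=(372,486),boxL1=(8,150),boxL2=(5,590),cliptop_far=(290,180),lipL=(210,310),lipR=(364,330), gap=(283,486),end=(292,140),clipF_x1=(243,208),clipF_x2=(325,208))
for z in (.004,.008):
    print(z)
    for k,p in pts.items(): print(k,onz(c,f([p]),z,True)[0].round(4))
st=telemetry.observe()
print("tcp",st['tool_pos'])
E
```

```text
0.004
TL [ 0.4836 -0.0273  0.004 ]
TR [ 0.5251 -0.0272  0.004 ]
BL [ 0.481  -0.1081  0.004 ]
BR [ 0.5234 -0.1082  0.004 ]
boxL1 [ 0.4395 -0.0288  0.004 ]
boxL2 [ 0.435 -0.134  0.004]
cliptop_far [ 0.504  -0.0365  0.004 ]
lipL [ 0.4856 -0.0664  0.004 ]
lipR [ 0.5211 -0.0711  0.004 ]
gap [ 0.5024 -0.1082  0.004 ]
end [ 0.5044 -0.0274  0.004 ]
clipF_x1 [ 0.4933 -0.0429  0.004 ]
clipF_x2 [ 0.512  -0.0429  0.004 ]
0.008
TL [ 0.4838 -0.0273  0.008 ]
TR [ 0.5248 -0.0272  0.008 ]
BL [ 0.4812 -0.1071  0.008 ]
BR [ 0.5232 -0.1072  0.008 ]
boxL1 [ 0.4402 -0.0287  0.008 ]
boxL2 [ 0.4358 -0.1327  0.008 ]
cliptop_far [ 0.5039 -0.0364  0.008 ]
lipL [ 0.4858 -0.0659  0.008 ]
lipR [ 0.5208 -0.0705  0.008 ]
gap [ 0.5024 -0.1072  0.008 ]
end [ 0.5044 -0.0273  0.008 ]
clipF_x1 [ 0.4934 -0.0427  0.008 ]
clipF_x2 [ 0.5118 -0.0427  0.008 ]
tcp [ 0.49957632 -0.0903622   0.20110545]
```

```bash
python3 - <<'E'
from h import *
ct,cs=calibration("top"),calibration("scene")
t=cv2.imread("pics/top0.png"); s=cv2.imread("pics/scene0.png")
def cen(img,roi,lo,hi):
    x0,y0,x1,y1=roi;h=cv2.cvtColor(img[y0:y1,x0:x1],cv2.COLOR_BGR2HSV); m=cv2.inRange(h,lo,hi); M=cv2.moments(m,True); return (M['m10']/M['m00']+x0,M['m01']/M['m00']+y0),M['m00']
gt=cen(t,(450,185,485,215),(65,100,20),(95,255,130)); bt=cen(t,(492,185,530,215),(110,90,20),(130,255,150))
gs=cen(s,(140,270,180,300),(65,100,20),(95,255,130)); bs=cen(s,(98,270,135,300),(110,90,20),(130,255,150))
print(gt,bt,gs,bs)
for n,a,b in (("g",gt,gs),("b",bt,bs)):
    print(n,onz(ct,a[0],.026)[0].round(4),onz(cs,b[0],.026)[0].round(4),tri(ct,a[0],cs,b[0]))
rt=cen(t,(232,190,275,235),(0,90,20),(12,255,150)); rs=cen(s,(380,245,415,280),(0,90,20),(12,255,150))
print("red",rt,rs,onz(ct,rt[0],.019)[0],onz(cs,rs[0],.019)[0],tri(ct,rt[0],cs,rs[0]))
# lower black edge of box in top: dark pixels column-wise
for rng,name in (((225,240),'near'),((165,180),'far')):
    P=[]
    for u in range(412,528,2):
        col=t[rng[0]:rng[1],u].astype(float).mean(1); w=np.clip(110-col,0,None)
        if w.sum()>20: P.append((u,rng[0]+(w*np.arange(len(w))).sum()/w.sum()))
    W=onz(ct,P,.022); print(name,len(P),np.polyfit(W[:,1],W[:,0],1),W[:,0].mean())
E
```

```text
((468.25, 199.32142857142858), 168.0) ((509.56353591160223, 200.1767955801105), 181.0) ((159.96707818930042, 284.4691358024691), 243.0) ((114.66530612244898, 286.40816326530614), 245.0)
g [ 0.5031 -0.1491  0.026 ] [ 0.5012 -0.1499  0.026 ] (array([ 0.50276913, -0.14881222,  0.02832863]), np.float64(0.0007287761249357118))
b [ 0.5012 -0.2328  0.026 ] [ 0.499  -0.2315  0.026 ] (array([ 0.50063821, -0.23116948,  0.02871155]), np.float64(0.0014150935702834722))
red ((252.46330275229357, 211.5321100917431), 218.0) ((396.52521008403363, 260.4075630252101), 238.0) [0.48006093 0.28868973 0.019     ] [0.47768724 0.28882853 0.019     ] (array([0.479642  , 0.28831227, 0.02189931]), np.float64(0.00022002251076503463))
near 58 [0.02022759 0.43525759] 0.4322344555232727
far 58 [0.02721367 0.57007471] 0.5658960049240693
```

```bash
python3 - <<'E'
from h import *
im=cv2.imread("pics/w6.png")
cv2.imwrite("pics/w6p.png",cv2.resize(im[225:385,250:390],None,fx=4,fy=4,interpolation=cv2.INTER_CUBIC))
E
```

```text
(no output)
```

View pics/w6p.png

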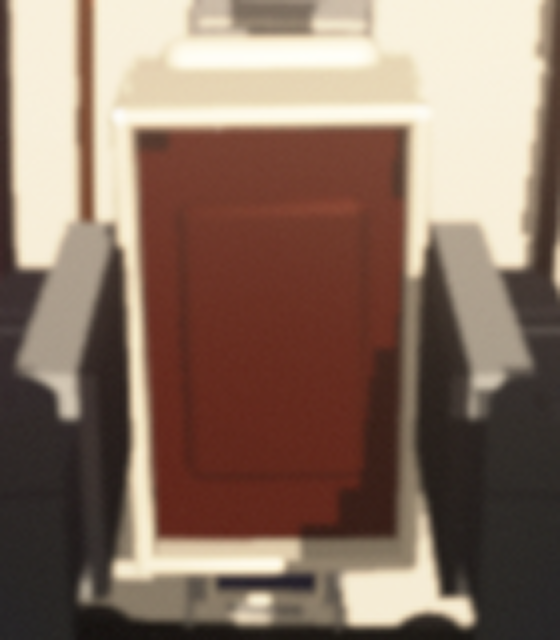

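```bash
python3 - <<'E'
from h import *
c=calibration("wrist"); v=np.load("w6.npy"); c['rvec'],c['tvec']=v[:3],v[3:]
b=np.array([(116,108),(428,108),(414,570),(136,572)])/4.+[250,225]-.375
tcp=np.array([.4997,-.0902,.2013]); R=Ro.from_euler('xyz',[3.1415,.0002,1.5712])
for dz in (.008,.0105,.013):
    w=onz(c,b,tcp[2]+dz,True); print(dz,"tool",(R.inv().apply(w-tcp)*1000).round(1).tolist(),R.inv().apply(w.mean(0)-tcp)*1000)
c=calibration("wrist"); v=np.load("w1.npy"); c['rvec'],c['tvec']=v[:3],v[3:]
E
```

```text
0.008 tool [[25.0, -14.7, -8.0], [25.0, 14.9, -8.0], [-27.7, 15.5, -8.0], [-27.9, -14.7, -8.0]] [-1.39668253  0.23813109 -7.99969879]
0.0105 tool [[25.8, -14.4, -10.5], [25.8, 14.7, -10.5], [-26.0, 15.2, -10.5], [-26.2, -14.5, -10.5]] [ -0.13649138   0.23577204 -10.49995111]
0.013 tool [[26.6, -14.2, -13.0], [26.5, 14.4, -13.0], [-24.2, 14.9, -13.0], [-24.4, -14.2, -13.0]] [  1.12369976   0.23341299 -13.00020343]
```

```bash
python3 - <<'E'
from h import *
delta((.5034,-.0665,.06),1.546)
E
```

```text
t 7.12 tcp [ 0.4996 -0.0904  0.2011] rot [-3.1413  0.      1.5708] F [ 0.4   0.31 -0.42] gap 0.331
delta_cm [ 2.387  0.386 14.11 ] yaw 0.0248
```

{"fn": "step_arm", "kwargs": {"commands": [{"jaw": 2.0, "delta_pos": [1.2, 0.2, 2], "yaw": 0.025}, {"jaw": 2.0, "delta_pos": [2.4, 0.38, 5], "yaw": 0.025}, {"jaw": 2.0, "delta_pos": [2.4, 0.38, 8], "yaw": 0.025}, {"jaw": 2.0, "delta_pos": [2.4, 0.38, 11], "yaw": 0.025}, {"jaw": 2.0, "delta_pos": [2.4, 0.38, 13.5], "yaw": 0.025}, {"jaw": 2.0, "delta_pos": [2.4, 0.38, 14.1], "yaw": 0.025}, {"jaw": 2.0, "delta_pos": [2.4, 0.38, 14.1], "yaw": 0.025}, {"jaw": 2.0, "delta_pos": [2.4, 0.38, 14.1], "yaw": 0.025}]}}

```text
time_s: 8.12
tool_pos: [0.5041, -0.0664, 0.0611]
tcp_rot: [3.14, 0.0, 1.546]
force: [-0.7, -0.2, -0.9]
finger_gap: 0.333
```

```bash
python3 - <<'E'
from h import *
delta((.5034,-.0665,.04),1.546)
c=calibration("wrist")
im=grab_frame("wrist"); cv2.imwrite("pics/w7.png",im); np.save("w7.npy",np.r_[c['rvec'],c['tvec']])
s=grab_frame("scene"); cv2.imwrite("pics/s7.png",cv2.resize(s[220:330,75:255],None,fx=4.4,fy=4.4,interpolation=cv2.INTER_CUBIC))
E
```

```text
t 8.12 tcp [ 0.5041 -0.0664  0.0611] rot [3.1404e+00 2.0000e-04 1.5457e+00] F [-0.67 -0.2  -0.9 ] gap 0.333
delta_cm [-0.011 -0.07   2.112] yaw -0.0003
```

View pics/w7.png

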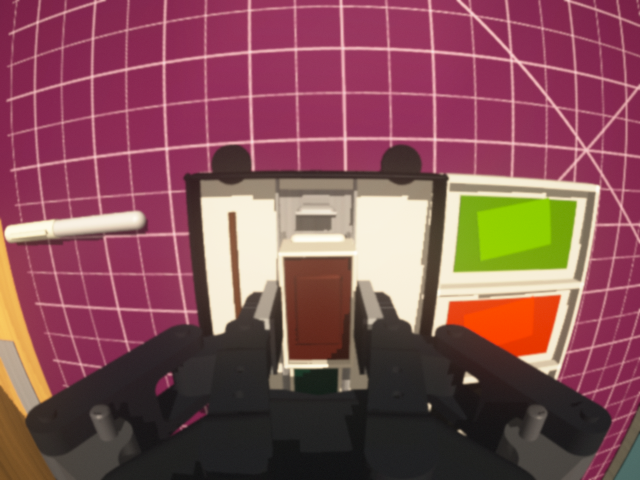

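View pics/s7.png

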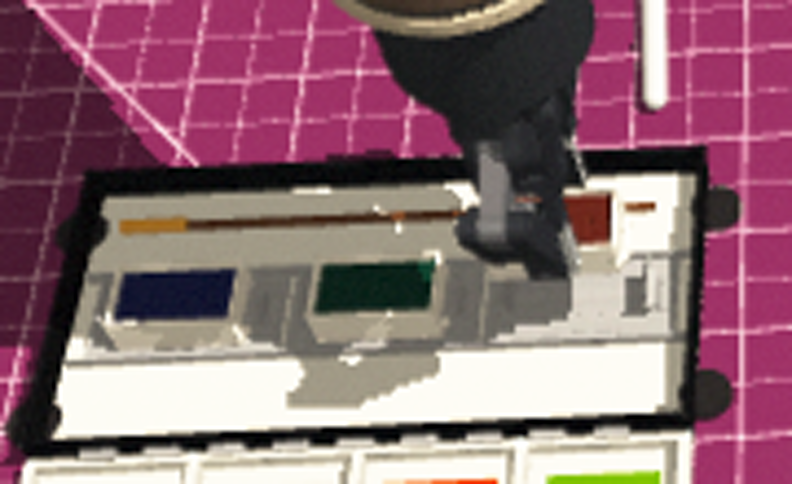

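```bash
python3 - <<'E'
from h import *
im=cv2.imread("pics/w7.png")
cv2.imwrite("pics/w7b.png",cv2.resize(im[170:390,260:375],None,fx=5,fy=5,interpolation=cv2.INTER_CUBIC)[:600])
c=calibration("wrist"); v=np.load("w7.npy"); c['rvec'],c['tvec']=v[:3],v[3:]
ctr=np.array([.5034,-.0665,.0]); 
a=np.array([.0245,1,0]);a/=np.linalg.norm(a)
for n,s,z in (("lipF",30,.0265),("noseF",26.5,.0165),("lipN",-30,.0265),("plateend",40,.009),("gap",-41,.009)):
    print(n,((proj(c,[ctr+a*s/1000+[0,0,z]],True)[0]-[260,170]+.4)*5).round(1))
E
```

```text
lipF [281.7 233.4]
noseF [282.1 247. ]
lipN [283.5 782.5]
plateend [281.9 107.2]
gap [284.1 793.2]
```

View pics/w7b.png

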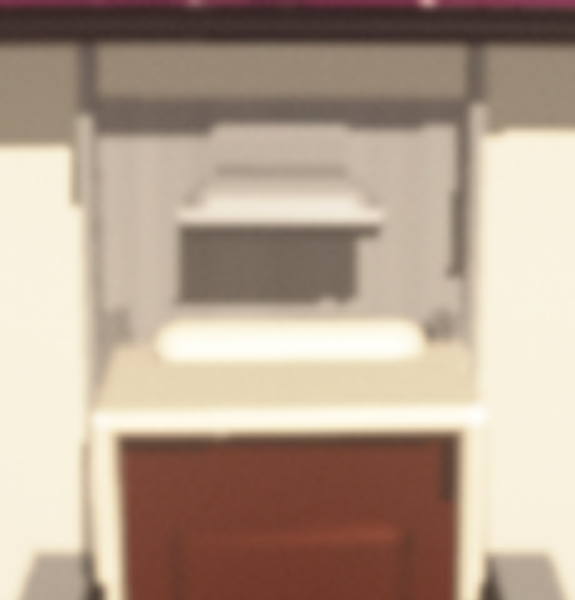

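{"fn": "step_arm", "kwargs": {"commands": [{"jaw": 2.0, "delta_pos": [0.06, -0.07, 0.8], "yaw": 0}, {"jaw": 2.0, "delta_pos": [0.06, -0.07, 1.6], "yaw": 0}, {"jaw": 2.0, "delta_pos": [0.06, -0.07, 1.6], "yaw": 0}, {"jaw": 2.0, "delta_pos": [0.06, -0.07, 1.6], "yaw": 0}, {"jaw": 2.0, "delta_pos": [0.06, -0.07, 1.6], "yaw": 0}, {"jaw": 2.0, "delta_pos": [0.06, -0.07, 1.6], "yaw": 0}]}}

```text
time_s: 8.98
tool_pos: [0.5029, -0.0656, 0.0444]
tcp_rot: [3.141, 0.0, 1.546]
force: [-0.1, 0.3, 0.4]
finger_gap: 0.33
```

```bash
python3 - <<'E'
from h import *
delta((.5034,-.0658,.035),1.546)
c=calibration("wrist")
im=grab_frame("wrist"); cv2.imwrite("pics/w8.png",im); np.save("w8.npy",np.r_[c['rvec'],c['tvec']])
cv2.imwrite("pics/w8b.png",cv2.resize(im[180:380,255:380],None,fx=5,fy=5,interpolation=cv2.INTER_CUBIC)[:600])
ctr=np.array([.5034,-.0658,.0]); 
a=np.array([.0245,1,0]);a/=np.linalg.norm(a)
for n,s,z in (("lipF",30,.0265),("lipN",-30,.0265),("plateend",40,.009),("gap",-41,.009)):
    print(n,((proj(c,[ctr+a*s/1000+[0,0,z]],True)[0]-[255,180]+.4)*5).round(1))
E
```

```text
t 8.97 tcp [ 0.5029 -0.0656  0.0444] rot [3.1414e+00 1.0000e-04 1.5458e+00] F [-0.12  0.29  0.43] gap 0.33
delta_cm [-0.018  0.048  0.944] yaw -0.0002
lipF [319.4 222.4]
lipN [319.9 812.5]
plateend [318.8  81.4]
gap [319.6 816.1]
```

View pics/w8b.png

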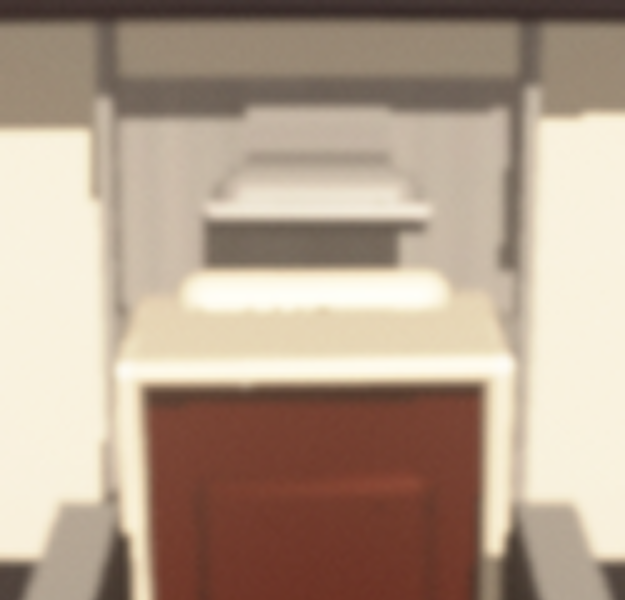

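{"fn": "step_arm", "kwargs": {"commands": [{"jaw": 2.0, "delta_pos": [-0.02, 0.04, 0.5], "yaw": 0}, {"jaw": 2.0, "delta_pos": [-0.02, 0.04, 1.0], "yaw": 0}, {"jaw": 2.0, "delta_pos": [-0.02, 0.04, 1.4], "yaw": 0}, {"jaw": 2.0, "delta_pos": [-0.02, 0.04, 1.5], "yaw": 0}, {"jaw": 2.0, "delta_pos": [-0.02, 0.04, 1.5], "yaw": 0}, {"jaw": 2.0, "delta_pos": [-0.02, 0.04, 1.5], "yaw": 0}]}}

```text
time_s: 9.78
tool_pos: [0.5033, -0.0658, 0.0294]
tcp_rot: [3.141, 0.0, 1.546]
force: [-0.5, -0.3, -0.4]
finger_gap: 0.333
```

```bash
python3 - <<'E'
from h import *
delta((.5034,-.0658,.0185),1.546)
im=grab_frame("wrist"); cv2.imwrite("pics/w9.png",im)
cv2.imwrite("pics/w9b.png",cv2.resize(im[180:380,255:380],None,fx=5,fy=5,interpolation=cv2.INTER_CUBIC)[:600])
E
```

```text
t 9.78 tcp [ 0.5033 -0.0658  0.0294] rot [3.1414 0.     1.5457] F [-0.5  -0.26 -0.41] gap 0.333
delta_cm [0.003 0.01  1.089] yaw -0.0003
```

View pics/w9b.png

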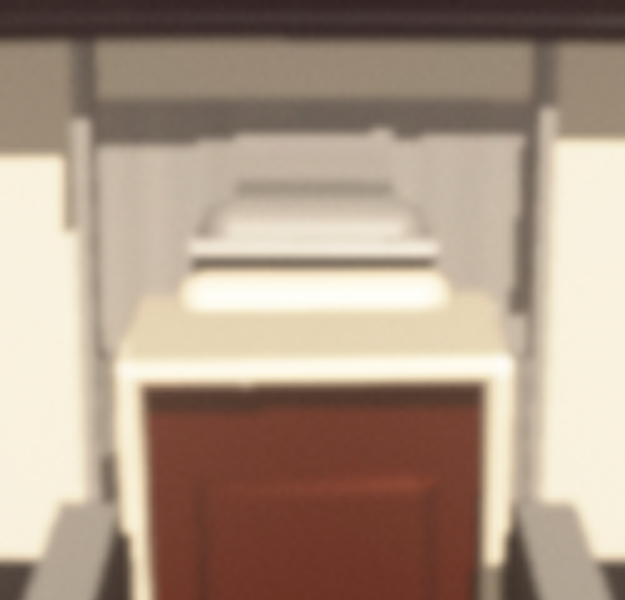

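{"fn": "step_arm", "kwargs": {"commands": [{"jaw": 2.0, "delta_pos": [0, 0, 0.1], "yaw": 0}, {"jaw": 2.0, "delta_pos": [0, 0, 0.2], "yaw": 0}, {"jaw": 2.0, "delta_pos": [0, 0, 0.3], "yaw": 0}, {"jaw": 2.0, "delta_pos": [0, 0, 0.4], "yaw": 0}]}}

```text
time_s: 10.32
tool_pos: [0.5033, -0.0658, 0.0254]
tcp_rot: [3.141, 0.0, 1.546]
force: [0.5, 0.9, 5.5]
finger_gap: 0.332
```

{"fn": "step_arm", "kwargs": {"commands": [{"jaw": 2.0, "delta_pos": [0, 0, 0.05], "yaw": 0}, {"jaw": 2.0, "delta_pos": [0, 0, 0.1], "yaw": 0}, {"jaw": 2.0, "delta_pos": [0, 0, 0.15], "yaw": 0}]}}

```text
time_s: 10.7
tool_pos: [0.5036, -0.0658, 0.0241]
tcp_rot: [3.141, 0.0, 1.546]
force: [-0.7, 1.7, 9.6]
finger_gap: 0.328
```

{"fn": "step_arm", "kwargs": {"commands": [{"jaw": 2.0, "delta_pos": [0, 0, 0.05], "yaw": 0}, {"jaw": 2.0, "delta_pos": [0, 0, 0.1], "yaw": 0}, {"jaw": 2.0, "delta_pos": [0, 0, 0.1], "yaw": 0}]}}

```text
time_s: 11.08
tool_pos: [0.5037, -0.0658, 0.0232]
tcp_rot: [3.141, 0.0, 1.546]
force: [-1.1, 2.8, 11.8]
finger_gap: 0.327
```

{"fn": "step_arm", "kwargs": {"commands": [{"jaw": 2.0, "delta_pos": [0, 0, 0.05], "yaw": 0}, {"jaw": 2.0, "delta_pos": [0, 0, 0.1], "yaw": 0}, {"jaw": 2.0, "delta_pos": [0, 0, 0.1], "yaw": 0}]}}

```text
time_s: 11.45
tool_pos: [0.5037, -0.0658, 0.0221]
tcp_rot: [3.141, 0.0, 1.546]
force: [1.9, 2.2, 7.7]
finger_gap: 0.332
```

{"fn": "step_arm", "kwargs": {"commands": [{"jaw": 2.0, "delta_pos": [0.02, 0, 0.05], "yaw": 0}, {"jaw": 2.0, "delta_pos": [0.02, 0, 0.1], "yaw": 0}, {"jaw": 2.0, "delta_pos": [0.02, 0, 0.1], "yaw": 0}]}}

```text
time_s: 11.82
tool_pos: [0.5037, -0.0657, 0.021]
tcp_rot: [3.141, 0.0, 1.546]
force: [2.4, 0.4, 3.5]
finger_gap: 0.335
```

{"fn": "step_arm", "kwargs": {"commands": [{"jaw": 2.0, "delta_pos": [0, 0, 0.05], "yaw": 0}, {"jaw": 2.0, "delta_pos": [0, 0, 0.1], "yaw": 0}, {"jaw": 2.0, "delta_pos": [0, 0, 0.1], "yaw": 0}]}}

```text
time_s: 12.2
tool_pos: [0.5034, -0.0656, 0.0196]
tcp_rot: [3.141, 0.0, 1.546]
force: [3.5, -0.2, -4.3]
finger_gap: 0.33
```

{"fn": "step_arm", "kwargs": {"commands": [{"jaw": 2.0, "delta_pos": [0, 0, 0.05], "yaw": 0}, {"jaw": 2.0, "delta_pos": [0, 0, 0.1], "yaw": 0}, {"jaw": 2.0, "delta_pos": [0, 0, 0.1], "yaw": 0}]}}

```text
time_s: 12.58
tool_pos: [0.5029, -0.0656, 0.0185]
tcp_rot: [-3.141, -0.0, 1.546]
force: [1.6, -0.8, -8.3]
finger_gap: 0.331
```

{"fn": "step_arm", "kwargs": {"commands": [{"jaw": 2.0, "delta_pos": [0, 0, 0.05], "yaw": 0}, {"jaw": 2.0, "delta_pos": [0, 0, 0.05], "yaw": 0}]}}

```text
time_s: 12.82
tool_pos: [0.5028, -0.0656, 0.0181]
tcp_rot: [-3.141, -0.0, 1.546]
force: [0.5, -1.1, -9.5]
finger_gap: 0.329
```

{"fn": "step_arm", "kwargs": {"commands": [{"jaw": 2.0, "delta_pos": [0, 0, 0.05], "yaw": 0}, {"jaw": 2.0, "delta_pos": [0, 0, 0.05], "yaw": 0}, {"jaw": 2.0, "delta_pos": [0, 0, 0.05], "yaw": 0}]}}

```text
time_s: 13.2
tool_pos: [0.5029, -0.0655, 0.0177]
tcp_rot: [-3.141, -0.0, 1.546]
force: [-1.1, -0.1, -9.1]
finger_gap: 0.33
```

{"fn": "step_arm", "kwargs": {"commands": [{"jaw": 2.0, "delta_pos": [0, 0, 0.05], "yaw": 0}, {"jaw": 2.0, "delta_pos": [0, 0, 0.05], "yaw": 0}, {"jaw": 2.0, "delta_pos": [0, 0, 0.05], "yaw": 0}]}}

```text
time_s: 13.58
tool_pos: [0.5031, -0.0656, 0.0173]
tcp_rot: [-3.141, -0.0, 1.546]
force: [-1.5, -0.6, -6.5]
finger_gap: 0.333
```

Past the peak of the clip pull; continue down to the floor.

{"fn": "step_arm", "kwargs": {"commands": [{"jaw": 2.0, "delta_pos": [0, 0, 0.05], "yaw": 0}, {"jaw": 2.0, "delta_pos": [0, 0, 0.05], "yaw": 0}, {"jaw": 2.0, "delta_pos": [0, 0, 0.05], "yaw": 0}]}}

```text
time_s: 13.95
tool_pos: [0.5034, -0.0656, 0.0169]
tcp_rot: [3.141, 0.0, 1.546]
force: [-0.0, -0.1, -3.8]
finger_gap: 0.33
```

{"fn": "step_arm", "kwargs": {"commands": [{"jaw": 2.0, "delta_pos": [0, 0, 0.05], "yaw": 0}, {"jaw": 2.0, "delta_pos": [0, 0, 0.05], "yaw": 0}, {"jaw": 2.0, "delta_pos": [0, 0, 0.05], "yaw": 0}]}}

```text
time_s: 14.32
tool_pos: [0.5035, -0.0657, 0.0164]
tcp_rot: [3.141, 0.0, 1.546]
force: [0.3, -0.4, 1.5]
finger_gap: 0.331
```

{"fn": "step_arm", "kwargs": {"commands": [{"jaw": 2.0, "delta_pos": [0, 0, 0.05], "yaw": 0}, {"jaw": 2.0, "delta_pos": [0, 0, 0.05], "yaw": 0}, {"jaw": 2.0, "delta_pos": [0, 0, 0.05], "yaw": 0}]}}

```text
time_s: 14.7
tool_pos: [0.5036, -0.0657, 0.0164]
tcp_rot: [3.141, 0.0, 1.546]
force: [-2.2, 1.1, 14.3]
finger_gap: 0.329
```

{"fn": "step_arm", "kwargs": {"commands": [{"jaw": 2.0, "delta_pos": [0, 0, 0.05], "yaw": 0}, {"jaw": 2.0, "delta_pos": [0, 0, 0.05], "yaw": 0}, {"jaw": 2.0, "delta_pos": [0, 0, 0.05], "yaw": 0}]}}

```text
time_s: 15.08
tool_pos: [0.5036, -0.0657, 0.0164]
tcp_rot: [3.141, 0.0, 1.546]
force: [-4.9, 1.3, 26.8]
finger_gap: 0.327
```

{"fn": "step_arm", "kwargs": {"commands": [{"jaw": 2.0, "delta_pos": [0, 0, -0.05], "yaw": 0}, {"jaw": 2.0, "delta_pos": [0, 0, -0.1], "yaw": 0}, {"jaw": 2.0, "delta_pos": [0, 0, -0.1], "yaw": 0}, {"jaw": 2.0, "delta_pos": [0, 0, -0.1], "yaw": 0}]}}

```text
time_s: 15.58
tool_pos: [0.5034, -0.0656, 0.0164]
tcp_rot: [3.141, 0.0, 1.546]
force: [-1.1, -0.2, 6.3]
finger_gap: 0.331
```

```bash
python3 - <<'E'
from h import *
delta((.5034,-.0658,.0185),1.546)
im=grab_frame("wrist"); cv2.imwrite("pics/w10.png",im)
cv2.imwrite("pics/w10b.png",cv2.resize(im[180:380,255:380],None,fx=5,fy=5,interpolation=cv2.INTER_CUBIC)[:600])
s=grab_frame("scene"); cv2.imwrite("pics/s10.png",cv2.resize(s[240:330,85:250],None,fx=4.8,fy=4.8,interpolation=cv2.INTER_CUBIC))
E
```

```text
t 15.57 tcp [ 0.5034 -0.0656  0.0164] rot [3.1413 0.     1.5458] F [-1.13 -0.2   6.26] gap 0.331
delta_cm [-0.018  0.004 -0.206] yaw -0.0002
```

View pics/w10b.png

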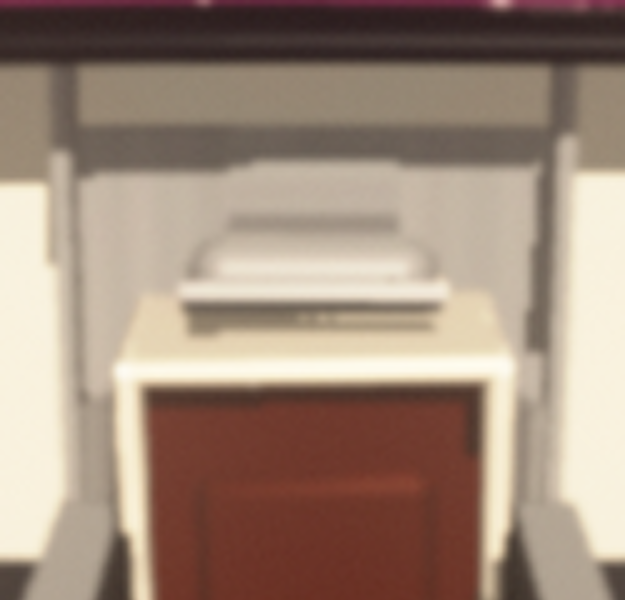

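View pics/s10.png

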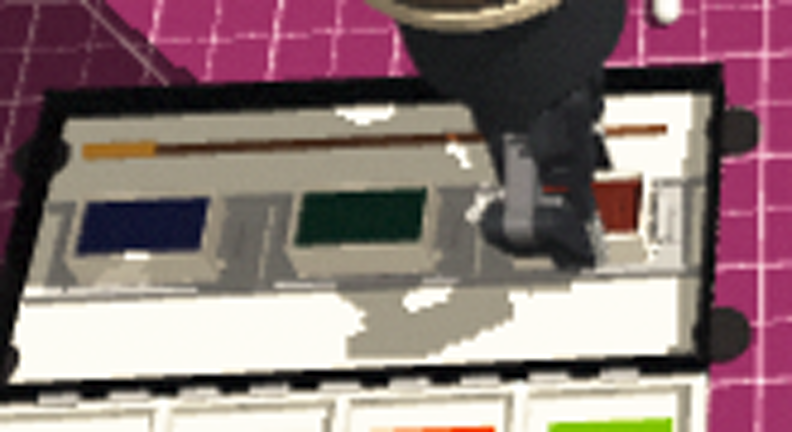

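{"fn": "step_arm", "kwargs": {"commands": [{"jaw": 2.0, "delta_pos": [0, 0, -0.025], "yaw": 0}, {"jaw": 2.0, "delta_pos": [0, 0, -0.04], "yaw": 0}, {"jaw": 2.0, "delta_pos": [0, 0, -0.055], "yaw": 0}, {"jaw": 2.0, "delta_pos": [0, 0, -0.055], "yaw": 0}, {"jaw": 2.0, "delta_pos": [0, 0, -0.055], "yaw": 0}]}}

```text
time_s: 16.3
tool_pos: [0.5031, -0.0656, 0.0167]
tcp_rot: [-3.141, -0.0, 1.546]
force: [-0.4, -0.2, -2.8]
finger_gap: 0.329
```

{"fn": "step_arm", "kwargs": {"commands": [{"jaw": 2.0, "delta_pos": [0, 0, -0.02], "yaw": 0}, {"jaw": 2.0, "delta_pos": [0, 0, -0.04], "yaw": 0}, {"jaw": 2.0, "delta_pos": [0, 0, -0.04], "yaw": 0}, {"jaw": 2.0, "delta_pos": [0, 0, -0.04], "yaw": 0}]}}

```text
time_s: 16.8
tool_pos: [0.503, -0.0656, 0.0171]
tcp_rot: [-3.141, -0.0, 1.546]
force: [-0.5, 0.6, -8.9]
finger_gap: 0.331
```

{"fn": "step_arm", "kwargs": {"commands": [{"jaw": 2.0, "delta_pos": [0, 0, 0], "yaw": 0}, {"jaw": 2.0, "delta_pos": [0, 0, 0], "yaw": 0}, {"jaw": 2.0, "delta_pos": [0, 0, 0], "yaw": 0}, {"jaw": 2.0, "delta_pos": [0, 0, 0], "yaw": 0}]}}

```text
time_s: 17.3
tool_pos: [0.5031, -0.0656, 0.0172]
tcp_rot: [-3.141, -0.0, 1.546]
force: [-0.4, -0.1, -9.4]
finger_gap: 0.332
```

{"fn": "step_arm", "kwargs": {"commands": [{"jaw": 2.0, "delta_pos": [0, 0, 0], "yaw": 0}, {"jaw": 2.0, "delta_pos": [0, 0, 0], "yaw": 0}, {"jaw": 2.0, "delta_pos": [0, 0, 0], "yaw": 0}, {"jaw": 2.0, "delta_pos": [0, 0, 0], "yaw": 0}]}}

```text
time_s: 17.8
tool_pos: [0.5031, -0.0656, 0.0172]
tcp_rot: [-3.141, -0.0, 1.546]
force: [-0.9, 0.2, -9.8]
finger_gap: 0.329
```

{"fn": "step_arm", "kwargs": {"commands": [{"jaw": 2.0, "delta_pos": [0, 0, 0.015], "yaw": 0}, {"jaw": 2.0, "delta_pos": [0, 0, 0.015], "yaw": 0}, {"jaw": 2.0, "delta_pos": [0, 0, 0.015], "yaw": 0}, {"jaw": 2.0, "delta_pos": [0, 0, 0.015], "yaw": 0}, {"jaw": 2.0, "delta_pos": [0, 0, 0.015], "yaw": 0}, {"jaw": 2.0, "delta_pos": [0, 0, 0.015], "yaw": 0}]}}

```text
time_s: 18.55
tool_pos: [0.5033, -0.0656, 0.0171]
tcp_rot: [3.141, 0.0, 1.546]
force: [-2.0, -0.0, -4.9]
finger_gap: 0.332
```

{"fn": "step_arm", "kwargs": {"commands": [{"jaw": 2.0, "delta_pos": [0, 0, 0.05], "yaw": 0}, {"jaw": 2.0, "delta_pos": [0, 0, 0.1], "yaw": 0}, {"jaw": 2.0, "delta_pos": [0, 0, 0.13], "yaw": 0}, {"jaw": 2.0, "delta_pos": [0, 0, 0.15], "yaw": 0}, {"jaw": 2.0, "delta_pos": [0, 0, 0.15], "yaw": 0}]}}

```text
time_s: 19.18
tool_pos: [0.5039, -0.0657, 0.0164]
tcp_rot: [3.14, 0.0, 1.546]
force: [-3.2, 0.3, 14.4]
finger_gap: 0.331
```

{"fn": "step_arm", "kwargs": {"commands": [{"jaw": 3.2, "delta_pos": [0, 0, 0], "yaw": 0}, {"jaw": 3.6, "delta_pos": [0, 0, 0], "yaw": 0}, {"jaw": 4.0, "delta_pos": [0, 0, 0], "yaw": 0}, {"jaw": 4.5, "delta_pos": [0, 0, 0], "yaw": 0}, {"jaw": 4.5, "delta_pos": [0, 0, 0], "yaw": 0}, {"jaw": 4.5, "delta_pos": [0, 0, 0], "yaw": 0}]}}

```text
time_s: 19.92
tool_pos: [0.5032, -0.0656, 0.0156]
tcp_rot: [-3.142, 0.0, 1.546]
force: [-0.2, -0.4, 0.2]
finger_gap: 0.526
```

```bash
python3 - <<'E'
from h import *
delta((.5034,-.0658,.0185),1.546)
im=grab_frame("wrist"); cv2.imwrite("pics/w11.png",im)
E
```

```text
t 19.93 tcp [ 0.5032 -0.0656  0.0156] rot [-3.1416  0.      1.5458] F [-0.16 -0.42  0.18] gap 0.526
delta_cm [-0.02   0.018 -0.291] yaw -0.0002
```

View pics/w11.png

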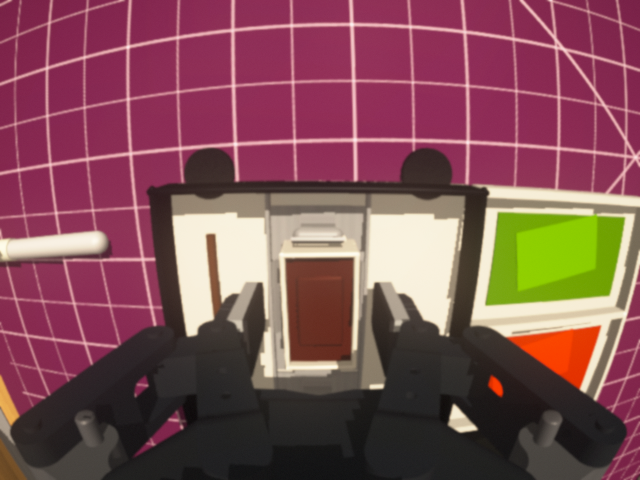

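Fingers clear of the pan on both sides (free force ~0). Rise straight up.

{"fn": "step_arm", "kwargs": {"commands": [{"jaw": 4.5, "delta_pos": [0, 0, -1], "yaw": 0}, {"jaw": 4.5, "delta_pos": [0, 0, -3], "yaw": 0}, {"jaw": 4.5, "delta_pos": [0, 0, -7], "yaw": 0}, {"jaw": 4.5, "delta_pos": [0, 0, -12], "yaw": 0}, {"jaw": 4.5, "delta_pos": [0, 0, -17], "yaw": 0}, {"jaw": 4.5, "delta_pos": [0, 0, -18], "yaw": 0}, {"jaw": 4.5, "delta_pos": [0, 0, -18], "yaw": 0}, {"jaw": 4.5, "delta_pos": [0, 0, -18], "yaw": 0}]}}

```text
time_s: 20.98
tool_pos: [0.5024, -0.0655, 0.1945]
tcp_rot: [-3.14, -0.0, 1.546]
force: [-0.3, -0.5, -0.4]
finger_gap: 0.528
```

```bash
python3 - <<'E'
from h import *
delta((.5034,-.0658,.0185),1.546)
c=calibration("wrist")
im=grab_frame("wrist"); np.save("w12.npy",np.r_[c['rvec'],c['tvec']])
cv2.imwrite("pics/w12.png",im)
cv2.imwrite("pics/w12b.png",cv2.resize(im[130:290,260:380],None,fx=3.7,fy=3.7,interpolation=cv2.INTER_CUBIC))
s=grab_frame("scene"); cv2.imwrite("pics/s12.png",s)
cv2.imwrite("pics/s12b.png",cv2.resize(s[240:330,85:250],None,fx=4.8,fy=4.8,interpolation=cv2.INTER_CUBIC))
E
```

```text
t 20.98 tcp [ 0.5024 -0.0655  0.1945] rot [-3.1397e+00 -3.0000e-04  1.5458e+00] F [-0.26 -0.47 -0.38] gap 0.528
delta_cm [-0.038  0.135 17.598] yaw -0.0002
```

View pics/w12b.png

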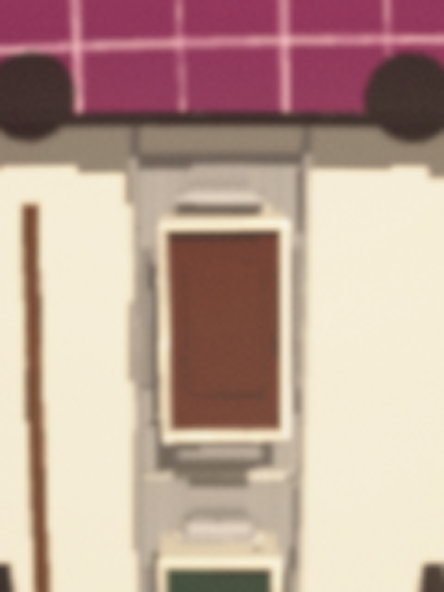

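View pics/s12b.png

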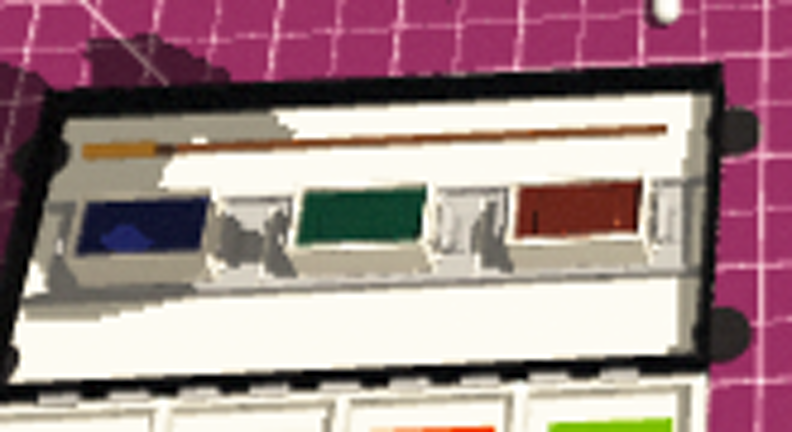

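```bash
python3 - <<'E'
from h import *
print(r.job_done())
E
```

```text
the job is handed in; nothing more can be done
None
```

The full-size pan (dark red paint) is in the empty +y bay, clipped at both ends, tug-tested and released. I handed the job in at about 21 s.

- **Pressing in:** the push force peaked at about 12 N. The clips then pulled the pan down (up to about −9.5 N), and it hit a hard stop at TCP height 16.4 mm. I pressed it home at about 27 N.
- **Tug:** I pulled straight up at about 9 to 10 N for just over a second. That is slightly above the 8 N asked for but inside the 5 to 12 N range. The pan rose 0.7 to 0.8 mm and the clips held. I then eased off, with the pull down to about 5 N, and pushed it back to 16.4 mm.
- **After letting go:** the force on the open gripper was close to zero. The wrist and scene pictures show the pan level, lined up with the rail, and a clip over the foot at both ends, like its neighbours.

I did not go near the half pans after the grasp, but I took no final measurement of their positions. The clip openings and contact forces could not be read directly, so I inferred them from the wrist force and the pictures. None of my checks failed. The early camera estimates of the pan's position differed by up to 3 mm. I relied on the wrist camera, and the pan went in with only small side forces.

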